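# Shut the clip-lid box of massage stones

## Robot

A 6-joint arm with a two-finger parallel gripper is mounted at the origin on the work surface. World frame = base frame: x ahead of the robot, y to its left, z up, the work surface at z = 0. Lengths are in mm, angles in degrees, forces in N, time in s.
With the tool pointing down it reaches from about 350 to 975 mm from the base axis. Payload 7.1 kg.
Tool frame: the origin (TCP) lies on the centre line of the jaws, within the pads' length; the fingertips stand finger_overhang ahead of it and the grasp point (between the pads) lies 11 mm behind it (finger_overhang is the distance from the TCP to the fingertips, in mm); y points along the fingers, x is the direction in which the jaws open and shut, and the axes are right-handed (so a half turn about y gives the same grasp; the last joint's range is limited). The gripper opens to 88 mm and grips with 3 to 60 N. Pads are 20 mm wide; open, the fingers measure 115 mm over their backs; the gripper's body (75 mm by 178 mm) begins 61 mm behind the grasp point.
Start: joints at [-70.989, 24.242, 93.386, -0, 62.372, -1.089], TCP at [214.797, -586.913, 230.675] pointing down, gripper open.
Joint ranges: [-172.04, 172.04], [-51.8, 120.97], [4.93, 147.93], [-75.15, 255.16], [6.16, 154.13], [-145.62, 145.62]. Speed limits (degrees/s): [136.94, 136.94, 172.46, 180, 180, 180].

## Interface

Orientations are given as a 3x3 rotation matrix whose columns are the frame's x, y, z axes.
In Python, from station import * gives the robot as it stands. Calls block until the motion is done:
- reach(position, orientation): joint-space move of the TCP to a pose.
- move_linear(position, speed=150, rotation=None, stop_force=None): straight line of the TCP; rotation=None keeps the orientation; speed is the mean speed in mm/s. With stop_force (N) it stops when the force on the tool has changed by that much, and returns True; else False.
- move_joints(angles): joint-space move.
- open_jaws() and gripper_close(newtons=None): open the fingers fully, or close them until they stop; newtons is the grip in N (None keeps the last).
- pause(seconds).
- ik(position, orientation): joint angles nearest the present ones, or None.
- get_state(): the state.
- grab_frame(name): name is "scene" or "top" or "wrist"; returns a dict with "color" (400x640x3 uint8, red, green, blue), "fx", "fy", "cx", "cy" (pixels), "pose" (4x4, takes a point from camera to world coordinates). Camera axes: x right, y down, z forward; pixel columns grow to the right and rows downward; lengths in mm; the calibration is good to about 2 mm. The wrist camera is an equidistant fisheye: a pixel r from the principal point sees the ray r / f radians off the axis. A picture is of the moment at which its call begins. There is no depth.
A pose or a line that the arm cannot do raises MotionError and nothing moves.
- close_job(): hands the job in, once; it reports no verdict.
Trained networks look in the newest picture that a camera, given by its name, has taken for a name from the list of things; names that differ only in an ending like _2 or _b are one class to them, and where a whole thing is asked for, a point or a joint stands for the part that bears it (a point fixed in the world has none). Each returns a list of dicts, best first, with "conf" (0 to 1); they miss things now and then, are a little off and sometimes report something else, mostly with a low value. They report only what shows in the picture. A call takes as long as a camera call.
- spot_in(label, camera): "extent" ([left, top, width, height] in pixels, round what is visible of it).
- regions_of(label, camera): "region" (400x640 bool, what is visible of it) and "extent" ([left, top, width, height] in pixels, round what is visible of it).
- pinpoint(label, camera): "pixel" ([column, row] in pixels: a listed point, or the origin of a listed thing).
The state is a dict: "t": time; "joints": joint angles; "qvel": joint speeds; "joint_torque": joint torques, N m; "eef_pos": TCP position; "tool_rot": TCP orientation; "force": force on the tool from outside, world axes, zero at the start; "moment": the same for the moment, N m; "opening": opening from 0.0 (shut) to 1.0 (fully open).
Only numpy, scipy, OpenCV 4.12 (cv2) and the standard library are available. Lean on these libraries where they do the work, as an engineer would, in place of code of your own. Each camera call takes 0.05 s, during which the arm holds its last target.

## Task

Shut the clip-lid box of massage stones on the bench, using only the fingertips: press the raised lid down until it lies flat on the rim, then push the front clip (the one towards the robot) fully in against the box wall, and after that push in the left and right clips, in either order. Leave the box standing where it is - do not lift it or shove it along - do not disturb the other things on the bench, and finish clear of everything.

Things in the scene. Friction and masses are not known exactly. Their poses are not given: they have to be found in the camera images.
- box: Translucent clip-lid box of dark massage stones, about 1.6 kg, loose on the bench (slides at roughly 7 to 14 N of side push). Walls 140 mm (box x) by 200 mm (box y), 92 mm high. Origin at the centre of its underside; z up, +x from the front wall to the hinged back wall (away from the robot, yawed up to 0.3 rad either way), +y to its left side.
- lid (a joint): Lid angle, rad: 0 = flat on the rim (hard stop; top face 102 mm above the box's underside), grows as the front edge rises (starts 0.2-0.5). Lid 150 (x) x 210 (y) x 10 mm, flat top, white border, clear middle. Hinge line along the back, 75 mm behind the box's centre (+x), 97 mm up. Stiff hinge: stays where left; about 4 N straight down near the front edge moves it.
- lid_press (a point): A point on the lid's top face, midway across, 120 mm from the hinge line and 30 mm from the front edge; moves with the lid. With the lid down it lies 45 mm in front of the box's centre (box -x), 102 mm up.
- clip_front (a joint): Sage-green clip, middle of the lid's front edge; angle, rad. 80 mm wide, 4 mm thick, reaching 35 mm beyond its hinge, a line 77 mm in front of the box's centre with the lid down, 96 mm above the box's underside with the lid down. 0 = fully in, square to the lid, flat on the box wall (hard stop); grows as it swings out (starts 0.4-0.75). No spring: stays where left; 1-2 N inward, 20 mm from the hinge, moves it.
- clip_front_face (a point): Middle of the front clip's outer face, 22 mm from its hinge; moves with clip and lid. With lid and clip shut it lies at box x = -80 mm, y = 0, 74 mm up.
- clip_left (a joint): Sage-green clip, middle of the lid's left (+y) edge; angle, rad. 64 mm wide, 4 mm thick, reaching 35 mm beyond its hinge, a line 107 mm left of the box's centre, 96 mm above the box's underside with the lid down. 0 = fully in, square to the lid, flat on the box wall (hard stop); grows as it swings out (starts 0.4-0.75). No spring: stays where left; 1-2 N inward, 20 mm from the hinge, moves it.
- clip_left_face (a point): Middle of the left clip's outer face, 22 mm from its hinge. With lid and clip shut it lies at box x = 0, y = +110 mm, 74 mm up.
- clip_right (a joint): Sage-green clip, middle of the lid's right (-y) edge; angle, rad. 64 mm wide, 4 mm thick, reaching 35 mm beyond its hinge, a line 107 mm right of the box's centre, 96 mm above the box's underside with the lid down. 0 = fully in, square to the lid, flat on the box wall (hard stop); grows as it swings out (starts 0.4-0.75). No spring: stays where left; 1-2 N inward, 20 mm from the hinge, moves it.
- clip_right_face (a point): Middle of the right clip's outer face, 22 mm from its hinge. With lid and clip shut it lies at box x = 0, y = -110 mm, 74 mm up.
- pot: Blue ceramic pot with two side handles, 100 mm across, 95 mm high, standing on a wooden turntable (250 mm across, 42 mm high) at the far left; its top is 137 mm above the bench. Bystander. Origin at its underside.
- mallet: Wooden meditation mallet lying at the back, 205 mm long along its y, head 38 mm across. Bystander.
- cork_block: Rounded cork block 75 x 120 x 55 mm high. Bystander beside the box. Origin at its underside.
- roller: Ribbed hard silicone foot roller, 146 mm long along its y, 60 mm thick, lying. Bystander beside the box.
- bowl: Brass singing bowl, 112 mm across, 52 mm high. Bystander beside the box. Origin at its underside.
- cup: Amber glass tea-light cup, 64 mm across, 60 mm high, standing towards the robot, left of the box. Bystander.

How it is judged:
By the outcome, as a careful person would: the job done as asked, in the order asked, and still so for the second after the job is handed in, with the robot touching nothing.
It also fails if it takes over 51 s, if anything falls off the work surface, if the arm or the gripper's body presses on something with over 40 N, if the wrist force passes 120 N, or if a joint passes its speed limit or range.

## Working session

There is one attempt and no reset: what is moved stays moved. The work goes in short steps, each a Python script; the robot and the scene stay as the last script left them, time stands still between calls to the robot, and variables do not carry over. Pictures are saved under pics/ and viewed, and the job is handed in when it is done.

```bash
ls; mkdir -p pics; python3 - <<'E'
from station import *
import cv2
s=get_state(); print(s)
for n in ["scene","top","wrist"]:
    f=grab_frame(n); cv2.imwrite(f"pics/{n}0.png",f["color"][:,:,::-1]); print(n,f["fx"],f["fy"],f["cx"],f["cy"],f["pose"].round(3).tolist() if hasattr(f["pose"],'round') else f["pose"])
    if n!="wrist":
        for l in ["box","lid_press","clip_front_face","clip_left_face","clip_right_face","pot","mallet","cork_block","roller","bowl","cup"]:
            r=pinpoint(l,n); print(n,l,[(d["pixel"],round(d["conf"],2)) for d in r[:2]])
E
```

```text
pics
{'t': 0.0, 'joints': array([-7.09895655e+01,  2.42844229e+01,  9.34325252e+01, -4.48980781e-04,
        6.23699673e+01, -1.08751605e+00]), 'qvel': array([-0.09496269, -0.04695621,  0.00053724,  0.01262466,  0.01799549,
       -0.05663083]), 'joint_torque': array([ 1.86118043e-03, -5.44620788e+01, -2.73661172e+01,  6.44919556e-02,
        2.28553283e-02, -1.22410888e-04]), 'eef_pos': array([ 214.62227785, -586.41405709,  229.89427237]), 'tool_rot': array([[ 3.43629141e-01, -5.00698564e-04,  9.39105299e-01],
       [-9.39104208e-01,  1.43196122e-03,  3.43629505e-01],
       [-1.51681717e-03, -9.99998849e-01,  2.18554767e-05]]), 'force': array([-0.03003382, -0.07352225,  0.0524523 ]), 'moment': array([ 0.01998903, -0.04039619, -0.01276636]), 'opening': 1.0012167304396544}
scene 460.6457318618947 460.6457318618947 326.3906457090668 199.57207020398502 [[0.732, 0.467, -0.496, 1294.328], [0.682, -0.491, 0.542, -773.517], [0.01, -0.735, -0.678, 1084.595], [0.0, 0.0, 0.0, 1.0]]
scene box [([309.7, 234.9], 0.93)]
scene lid_press [([299.3, 197.7], 0.87)]
scene clip_front_face [([332.4, 166
[... 642 characters left out ...]
3, 201.2], 0.63)]
top lid_press [([354.5, 211.2], 0.57)]
top clip_front_face [([359.1, 230.7], 0.54)]
top clip_left_face [([310.9, 197.6], 0.7)]
top clip_right_face [([406.0, 194.1], 0.46), ([240.8, 269.1], 0.4)]
top pot [([206.9, 169.0], 0.83), ([473.9, 178.1], 0.58)]
top mallet [([204.5, 168.0], 0.69), ([339.6, 131.6], 0.59)]
top cork_block [([474.8, 175.5], 0.85)]
top roller [([190.1, 252.7], 0.69)]
top bowl [([478.0, 245.5], 0.59), ([340.8, 133.3], 0.43)]
top cup [([242.6, 267.0], 0.77)]
wrist 309.70691628693146 309.70691628693146 324.0553654659155 202.43804838526395 [[0.343, -0.9, -0.268, 288.419], [-0.939, -0.329, -0.097, -560.631], [-0.0, 0.285, -0.959, 385.079], [0.0, 0.0, 0.0, 1.0]]
```

View pics/scene0.png

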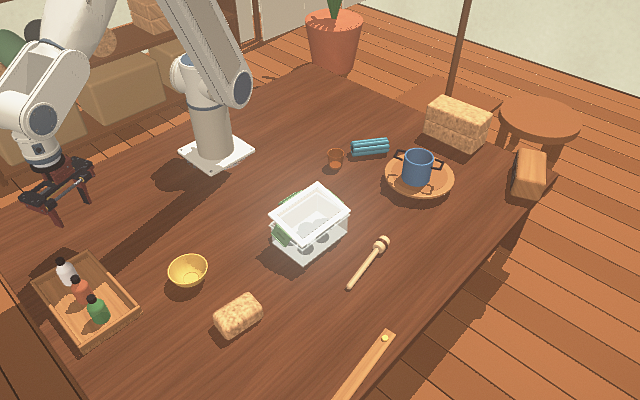

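View pics/top0.png

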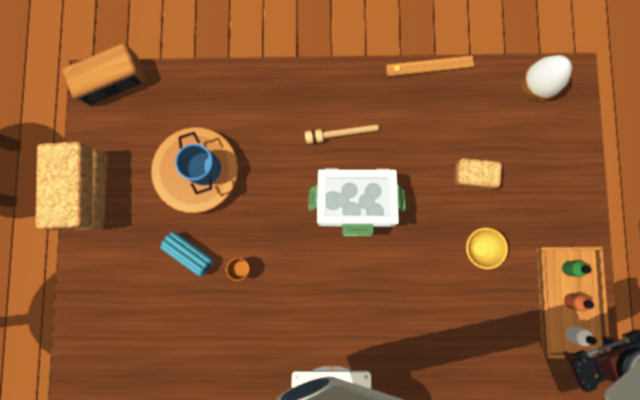

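```bash
python3 - <<'E'
import cv2
a=cv2.imread('pics/top0.png')[150:270,270:430]; cv2.imwrite('pics/top0z.png',cv2.resize(a,None,fx=5,fy=5,interpolation=cv2.INTER_CUBIC))
a=cv2.imread('pics/scene0.png')[140:280,230:400]; cv2.imwrite('pics/scene0z.png',cv2.resize(a,None,fx=4.2,fy=4.2,interpolation=cv2.INTER_CUBIC))
E
```

```text
(no output)
```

View pics/top0z.png

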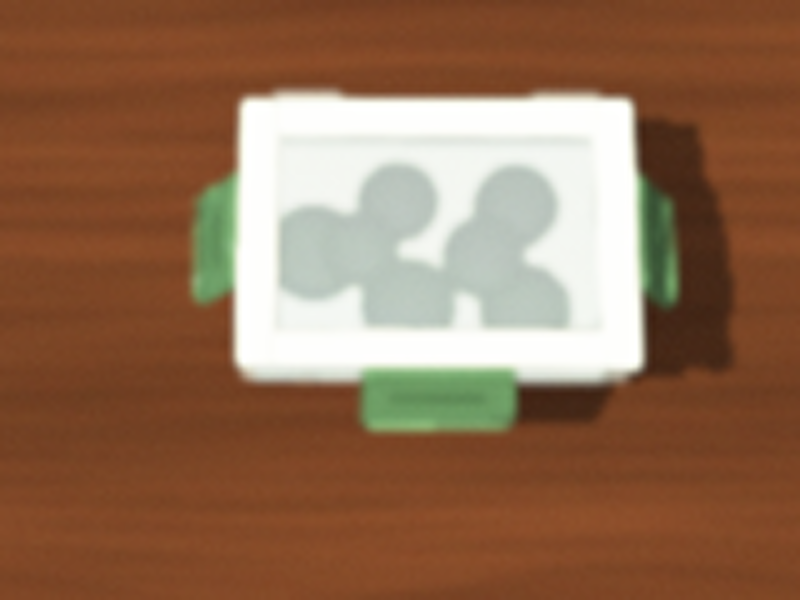

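View pics/scene0z.png

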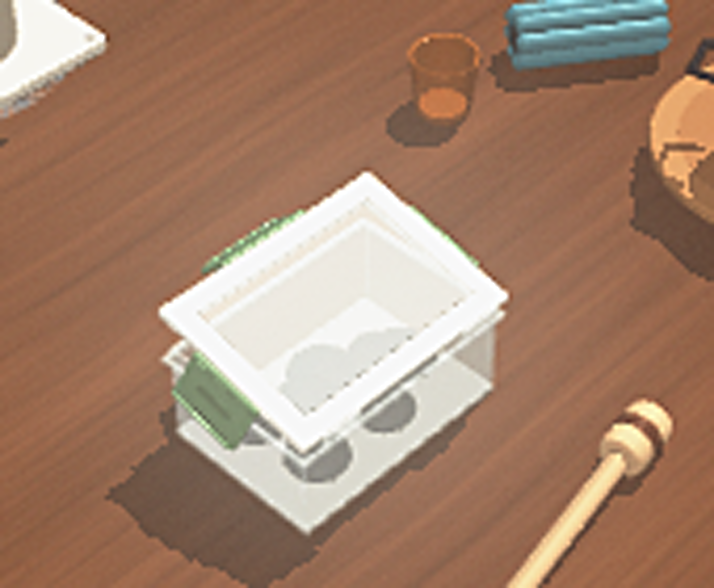

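The top view shows the box near pixel (357,200) and the clips at (311,198), (405,197) and (357,230). The bowl, cork block and cup are all some distance away. Next I'll fit the box pose and lid angle.

```bash
cat > h.py <<'E'
import numpy as np, cv2
from scipy.optimize import least_squares
def proj(f,P):
    T=np.linalg.inv(np.array(f["pose"])); p=(T[:3,:3]@np.asarray(P,float).T).T+T[:3,3]
    return np.c_[f["fx"]*p[:,0]/p[:,2]+f["cx"],f["fy"]*p[:,1]/p[:,2]+f["cy"]]
def lidpt(d,y,h,a): # d from hinge toward front, h above hinge plane
    return np.array([75-d*np.cos(a)-(-h*np.sin(a))*1.0, y, 97+d*np.sin(a)+h*np.cos(a)])
def clip(kind,s,off,w,a,c): # s along clip, off outward normal, w across; a lid angle c clip angle
    # lid frame: hinge-> u
    e={'f':(-1,0),'l':(0,1),'r':(0,-1)}[kind]; H={'f':(-77,0),'l':(0,107),'r':(0,-107)}[kind]
    out=s*np.sin(c)+off*np.cos(c); z=-1-s*np.cos(c)+off*np.sin(c)
    x=H[0]+e[0]*out+(w if e[0]==0 else 0); y=H[1]+e[1]*out+(w if e[0]!=0 else 0)
    return lidpt(75-x,y,z,a)
def world(x,y,yaw,P):
    c,s=np.cos(yaw),np.sin(yaw); P=np.atleast_2d(P)
    return np.c_[x+c*P[:,0]-s*P[:,1],y+s*P[:,0]+c*P[:,1],P[:,2]]
E
python3 - <<'E'
from station import *
from h import *
T=grab_frame("top");S=grab_frame("scene")
def tz(u,v): return ((u+.5)/5-.5+270,(v+.5)/5-.5+150)
def sz(u,v): return ((u+.5)/4.2-.5+230,(v+.5)/4.2-.5+140)
lc=lambda a:[lidpt(150,-105,5,a),lidpt(150,105,5,a),lidpt(0,105,5,a),lidpt(0,-105,5,a)]
bc=[(70,-100,0),(70,100,0),(-70,-100,0)]
topm=np.array([tz(644,370),tz(236,368),tz(240,98),tz(634,98)])
scm=np.array([sz(160,312),sz(367,172),sz(508,297),sz(308,440),sz(308,533),sz(493,385),sz(178,432)])
def res(p,full=False):
    x,y,w,a=p[:4]
    r1=proj(T,world(x,y,w,lc(a)))-topm-p[4:6]
    r2=proj(S,world(x,y,w,lc(a)+[np.array(b) for b in bc]))-scm-p[6:8]
    if full: return r1,r2
    return np.r_[r1.ravel(),r2.ravel(),p[4:]*1.0]
r=least_squares(res,[500,-80,0,.3,0,0,0,0],loss='soft_l1')
print(r.x.round(3)); print(res(r.x,True))
x,y,w,a=r.x[:4]
# clip tips
for k,hw in (('f',40),('l',32),('r',32)):
  for c in (.3,.4,.5,.6,.7,.8):
    P=world(x,y,w,[clip(k,35,0,q,a,c) for q in(-hw,hw)])
    t=proj(T,P)-r.x[4:6]; s=proj(S,P)-r.x[6:8]
    print(k,c,((t+.5-[270,150])*5).round(0).tolist(),((s+.5-[230,140])*4.2).round(0).tolist())
E
```

```text
[ 5.82949e+02 -7.19370e+01 -9.00000e-03  1.82000e-01 -5.10000e-01
  1.34000e-01 -2.20000e-01  3.84000e-01]
(array([[-0.53945234, -0.24421087],
       [ 0.34692578, -0.02909989],
       [ 0.29691319,  0.21064224],
       [-0.73401463,  0.19640083]]), array([[-0.53549646, -0.17486223],
       [-0.10486423,  0.07541282],
       [ 0.6325886 , -1.34972508],
       [-0.61166468,  1.54732741],
       [ 0.09416403,  0.14402421],
       [ 0.36243351,  0.33682174],
       [-0.08572206, -0.04257442]]))
f 0.3 [[511.0, 409.0], [362.0, 409.0]] [[211.0, 290.0], [289.0, 238.0]]
f 0.4 [[512.0, 415.0], [362.0, 414.0]] [[209.0, 286.0], [287.0, 234.0]]
f 0.5 [[512.0, 420.0], [362.0, 420.0]] [[206.0, 283.0], [284.0, 230.0]]
f 0.6 [[512.0, 425.0], [362.0, 424.0]] [[203.0, 279.0], [282.0, 227.0]]
f 0.7 [[513.0, 429.0], [362.0, 428.0]] [[201.0, 274.0], [279.0, 223.0]]
f 0.8 [[513.0, 433.0], [362.0, 432.0]] [[199.0, 270.0], [277.0, 219.0]]
l 0.3 [[220.0, 309.0], [221.0, 198.0]] [[411.0, 232.0], [471.0, 282.0]]
l 0.4 [[213.0, 309.0], [215.0, 197.0]] [[414.0, 229.0], [474.0, 279.0]]
l 0.5 [[207.0, 308.0], [210.0, 196.0]] [[417.0, 226.0], [477.0, 275.0]]
l 0.6 [[202.0, 307.0], [204.0, 195.0]] [[420.0, 222.0], [480.0, 272.0]]
l 0.7 [[196.0, 306.0], [199.0, 194.0]] [[423.0, 219.0], [483.0, 268.0]]
l 0.8 [[191.0, 305.0], [194.0, 193.0]] [[426.0, 215.0], [486.0, 265.0]]
r 0.3 [[652.0, 310.0], [647.0, 198.0]] [[183.0, 392.0], [245.0, 449.0]]
r 0.4 [[658.0, 310.0], [653.0, 198.0]] [[180.0, 393.0], [241.0, 451.0]]
r 0.5 [[664.0, 309.0], [659.0, 197.0]] [[176.0, 394.0], [238.0, 452.0]]
r 0.6 [[670.0, 308.0], [665.0, 196.0]] [[173.0, 395.0], [235.0, 453.0]]
r 0.7 [[676.0, 307.0], [671.0, 194.0]] [[170.0, 395.0], [232.0, 453.0]]
r 0.8 [[682.0, 306.0], [676.0, 193.0]] [[168.0, 395.0], [230.0, 453.0]]
```

```bash
python3 - <<'E'
import station
print([n for n in dir(station) if not n.startswith('_')])
print(getattr(station,'finger_overhang',None))
from station import *
import numpy as np
R=np.array([[0,0,1],[-1,0,0],[0,-1,0.]]); 
for x,y,z in [(538,-72,200),(440,-72,90)]: print(ik([x,y,z],R))
for sg in(1,-1):
  R2=np.array([[sg,0,0],[0,0,sg],[0,-1,0.]])
  for y in (-220,80): print(sg,y,ik([583,y,90],R2))
E
```

```text
['MotionError', 'close_job', 'finger_overhang', 'get_state', 'grab_frame', 'gripper_close', 'ik', 'move_joints', 'move_linear', 'open_jaws', 'pause', 'pinpoint', 'reach', 'regions_of', 'spot_in']
8.0
[-8.87876974e+00  1.96520781e+01  1.05257869e+02 -2.54444375e-14
  5.50900534e+01  8.11212303e+01]
[-1.08227416e+01  2.33488720e+01  1.20624669e+02 -2.54444375e-14
  3.60264592e+01  7.91772584e+01]
1 -220 [-2.17686795e+01  3.44362651e+01  9.81470419e+01 -2.54444375e-14
  4.74166930e+01 -2.17686795e+01]
1 80 [ 6.65467857e+00  3.21750750e+01  1.02765500e+02 -2.54444375e-14
  4.50594247e+01  6.65467857e+00]
-1 -220 None
-1 80 None
```

```bash
cat >> h.py <<'E'
RF=np.array([[0,0,1],[-1,0,0],[0,-1,0.]]); RS=np.array([[1.,0,0],[0,0,1],[0,-1,0]])
BX,BY,BW=583,-72,-.009
def bw(px,py,z):
    return world(BX,BY,BW,[(px,py,z)])[0]
E
python3 - <<'E'
from station import *
from h import *
def st(m): s=get_state(); print(m,round(s["t"],2),s["eef_pos"].round(1),s["force"].round(1))
st("0"); gripper_close(20); st("closed")
reach(bw(-45,0,185),RF); pause(.2); st("above")
print(move_linear(bw(-45,0,103),speed=40,stop_force=14)); st("pressed")
pause(.2); st("held")
for n in("top","scene"):
    f=grab_frame(n); cv2.imwrite(f"pics/{n}1.png",f["color"][:,:,::-1])
E
```

```text
0 1.35 [ 214.8 -586.9  230.7] [-0.4 -0.2 -0.3]
closed 2.69 [ 214.8 -586.9  230.7] [-0.5 -0.5 -0.1]
above 5.08 [538.  -72.2 185. ] [-0.7  0.4  0.2]
True
pressed 6.75 [537.7 -71.6 110.2] [-2.7  1.1  9.1]
held 6.95 [537.7 -71.6 110.2] [-1.9  1.1  9.2]
```

```bash
python3 - <<'E'
from station import *
from h import *
def st(m): s=get_state(); print(m,round(s["t"],2),s["eef_pos"].round(1),s["force"].round(1))
print(move_linear(bw(-45,0,107),speed=20,stop_force=15)); pause(.1); st("pressed")
move_linear(bw(-45,0,180),speed=150); st("up")
f=grab_frame("scene"); cv2.imwrite("pics/scene1.png",cv2.resize(f["color"][130:290,210:410,::-1],None,fx=4,fy=3.7))
move_linear(bw(-150,0,180),speed=200)
move_linear(bw(-150,0,76),speed=150); pause(.2); st("front")
f=grab_frame("top"); cv2.imwrite("pics/top2.png",cv2.resize(f["color"][140:300,260:460,::-1],None,fx=4,fy=3.7))
f=grab_frame("scene"); cv2.imwrite("pics/scene2.png",cv2.resize(f["color"][130:290,210:410,::-1],None,fx=4,fy=3.7))
E
```

```text
True
pressed 7.36 [537.7 -71.6 110.1] [-3.8  0.5 12.9]
up 7.98 [537.7 -71.5 179.4] [ 0.1  0.6 -0.2]
front 9.75 [433.7 -70.8  76.8] [-0.2 -0.1  0.4]
```

View pics/scene2.png

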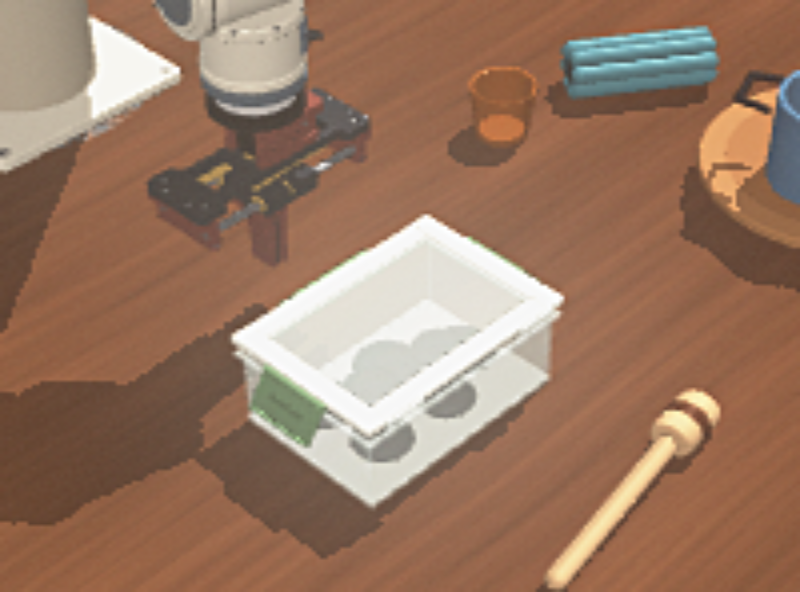

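View pics/top2.png

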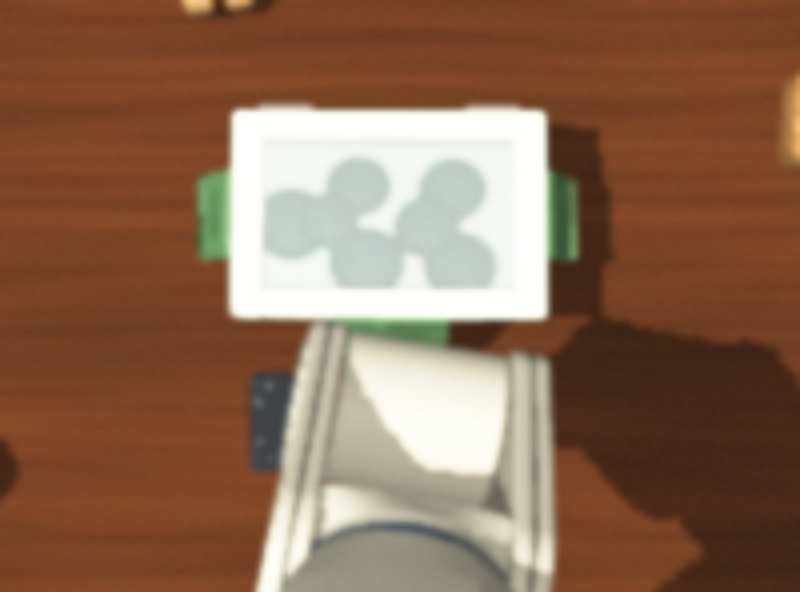

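The lid is flat. Next I'll push the front clip, with the fingertip at z≈64.

```bash
cat >> h.py <<'E'
def push(k,a,b,z,retreat=150,force=5.0):
    """k axis vector in box frame; approach a -> b (distance from centre, outward)"""
    import station as s
    s.move_linear(bw(k[0]*a,k[1]*a,z),speed=80); s.pause(.15)
    f0=s.get_state()["force"]; at=a; hit=False
    hit=s.move_linear(bw(k[0]*b,k[1]*b,z),speed=25,stop_force=force)
    g=s.get_state(); s.pause(.15); h=s.get_state()
    print("hit",hit,round(g["t"],2),g["eef_pos"].round(1),(g["force"]-f0).round(1),"settled",h["eef_pos"].round(1),(h["force"]-f0).round(1))
E
python3 - <<'E'
from station import *
from h import *
push((-1,0),112,85,72)
f=grab_frame("scene"); cv2.imwrite("pics/scene3.png",cv2.resize(f["color"][130:290,210:410,::-1],None,fx=4,fy=3.7))
E
```

```text
hit True 11.45 [492.  -71.1  71.6] [-0.4 -0.  -0.6] settled [491.6 -71.   71.4] [ 1.3 -0.5 -0.4]
```

View pics/scene3.png

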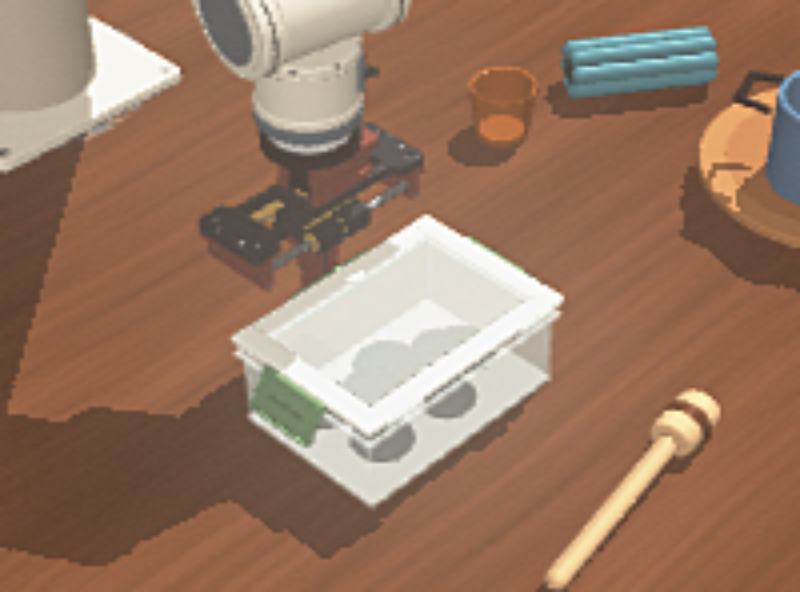

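```bash
python3 - <<'E'
from station import *
from h import *
p=get_state()["eef_pos"]
for i in range(2):
    hit=move_linear(bw(-86+i,0,72),speed=8,stop_force=5); s=get_state(); print(hit,round(s["t"],2),s["eef_pos"].round(2),s["force"].round(1))
E
```

```text
True 12.07 [491.82 -70.93  71.02] [0.5 0.6 0.1]
True 12.5 [491.74 -70.79  70.56] [0.5 0.2 0.1]
```

```bash
python3 - <<'E'
from station import *
from h import *
def st(m): s=get_state(); print(m,round(s["t"],2),s["eef_pos"].round(1),s["force"].round(1))
move_linear(bw(-135,0,72),speed=120)
move_linear(bw(-135,0,170),speed=200)
# right side
reach(bw(0,-170,170),RS)
f=grab_frame("top"); cv2.imwrite("pics/top4.png",cv2.resize(f["color"][140:300,260:460,::-1],None,fx=4,fy=3.7))
f=grab_frame("scene"); cv2.imwrite("pics/scene4.png",cv2.resize(f["color"][130:290,210:410,::-1],None,fx=4,fy=3.7))
st("right above")
E
```

```text
right above 15.33 [ 581.2 -241.6  169.7] [-0.4 -0.7 -1.3]
```

View pics/top4.png

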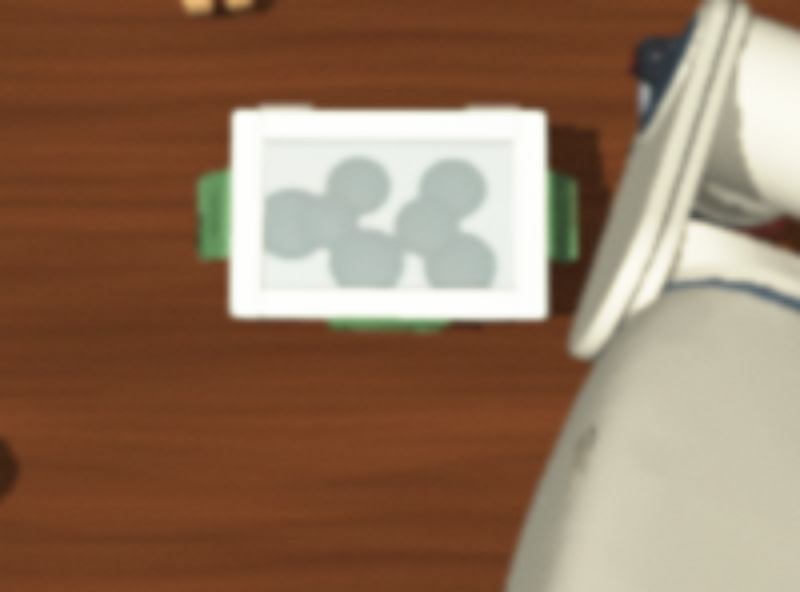

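View pics/scene4.png

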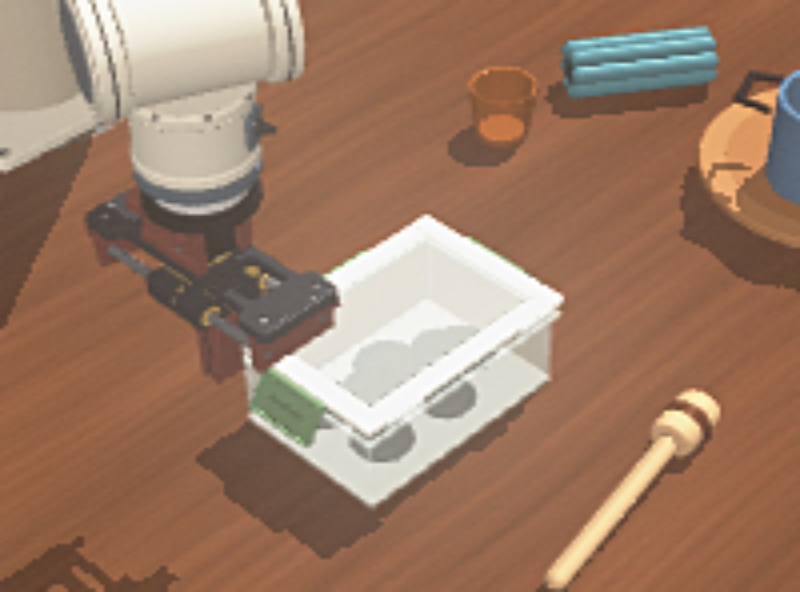

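```bash
python3 - <<'E'
from station import *
from h import *
T=grab_frame("top")
for c in (0,.1,.2,.4):
    P=world(BX,BY,BW,[clip('f',35,4,q,0,c) for q in(-40,40)]+[lidpt(150,0,5,0)])
    print(c,((proj(T,P)+[.51,-.13]+.5-[260,140])*[4,3.7]).round(1).tolist())
for k in 'lr':
  for c in (0,.5,.6,.7,.8):
    P=world(BX,BY,BW,[clip(k,35,4,0,0,c)])
    print(k,c,((proj(T,P)+[.51,-.13]+.5-[260,140])*[4,3.7]).round(1).tolist())
E
```

```text
0 [[445.2, 328.6], [328.9, 328.3], [389.8, 317.0]]
0.1 [[445.3, 333.2], [328.9, 332.9], [389.8, 317.0]]
0.2 [[445.5, 337.7], [329.0, 337.4], [389.8, 317.0]]
0.4 [[445.8, 346.3], [329.0, 345.9], [389.8, 317.0]]
l 0 [[226.8, 220.2]]
l 0.5 [[202.9, 219.2]]
l 0.6 [[198.7, 218.8]]
l 0.7 [[194.8, 218.4]]
l 0.8 [[191.2, 218.0]]
r 0 [[547.0, 220.7]]
r 0.5 [[572.0, 219.7]]
r 0.6 [[576.5, 219.4]]
r 0.7 [[580.8, 219.0]]
r 0.8 [[584.7, 218.5]]
```

Front clip's lower edge is at row 329–331, and the model puts it at 328.5 when shut, so it is in. Next I'll push the right clip.

```bash
python3 - <<'E'
from station import *
from h import *
def st(m): s=get_state(); print(m,round(s["t"],2),s["eef_pos"].round(1),s["force"].round(1))
move_linear(bw(0,-170,72),speed=150)
push((0,-1),145,115,72)
for i in range(2):
    hit=move_linear(bw(0,-116,72),speed=8,stop_force=5); s=get_state(); print(hit,round(s["t"],2),s["eef_pos"].round(2),s["force"].round(1))
E
```

```text
hit True 17.66 [ 581.7 -194.1   71.7] [ 0.5 -0.7  0.1] settled [ 581.2 -194.2   71.2] [ 0.   0.1 -0.3]
True 18.16 [ 581.17 -193.99   71.  ] [ 1.2 -1.5  1. ]
True 18.46 [ 581.11 -194.     70.79] [ 0.1 -1.9  1. ]
```

```bash
python3 - <<'E'
from station import *
from h import *
def st(m): s=get_state(); print(m,round(s["t"],2),s["eef_pos"].round(1),s["force"].round(1))
move_linear(bw(0,-165,72),speed=120)
move_linear(bw(0,-165,185),speed=220)
f=grab_frame("scene"); cv2.imwrite("pics/scene5.png",cv2.resize(f["color"][130:290,210:410,::-1],None,fx=4,fy=3.7))
move_linear(bw(0,170,185),speed=250)
move_linear(bw(0,170,72),speed=150)
f=grab_frame("top"); cv2.imwrite("pics/top5.png",cv2.resize(f["color"][140:300,260:460,::-1],None,fx=4,fy=3.7))
push((0,1),145,115,72)
for i in range(2):
    hit=move_linear(bw(0,116,72),speed=8,stop_force=5); s=get_state(); print(hit,round(s["t"],2),s["eef_pos"].round(2),s["force"].round(1))
E
```

```text
hit True 23.65 [583.8  48.3  71.7] [ 1.   0.6 -0.2] settled [583.3  48.5  71.3] [-0.2  0.2 -0.9]
True 24.11 [583.17  48.19  71.02] [0.6 0.7 0.7]
True 24.38 [583.03  48.22  70.82] [0.4 1.1 1.2]
```

View pics/top5.png

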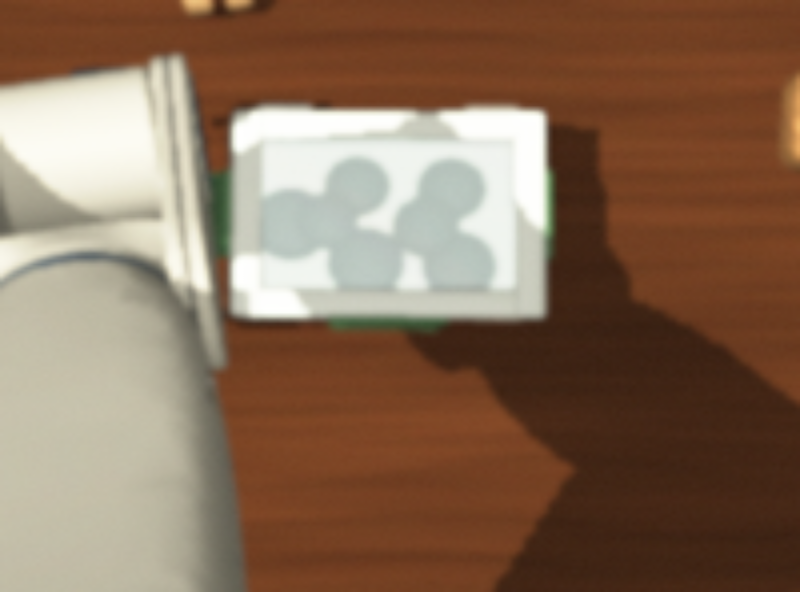

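View pics/scene5.png

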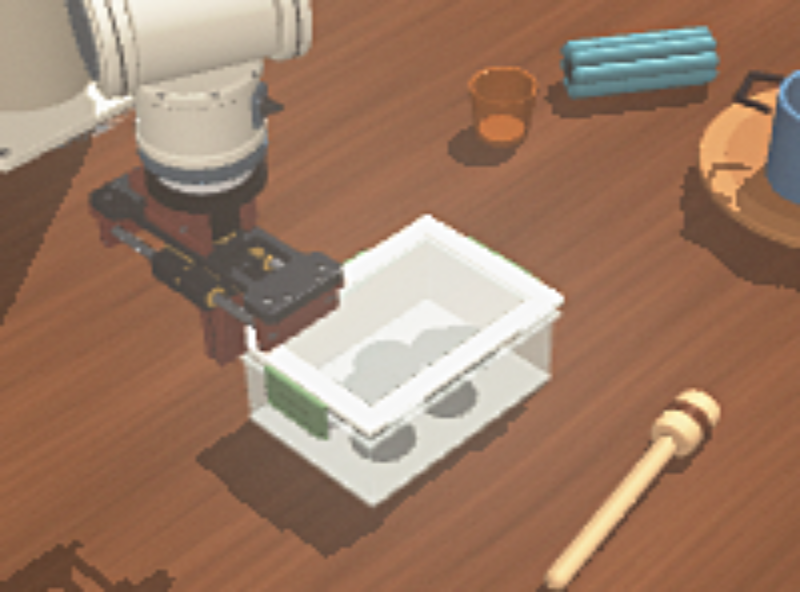

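All three stops agree with the fully shut geometry plus a 10.2 mm finger half-thickness. I'll retreat and check.

```bash
python3 - <<'E'
from station import *
from h import *
def st(m): s=get_state(); print(m,round(s["t"],2),s["eef_pos"].round(1),s["force"].round(1))
move_linear(bw(0,160,72),speed=120)
move_linear(bw(0,160,250),speed=220)
f=grab_frame("wrist"); cv2.imwrite("pics/wrist6.png",f["color"][:,:,::-1])
move_linear(bw(-150,0,300),speed=250)
f=grab_frame("wrist"); cv2.imwrite("pics/wrist6b.png",f["color"][:,:,::-1])
move_joints([-71,24.2,93.4,0,62.4,-1.1]); pause(.3); st("home")
a0={}
for n in("top","scene"):
    f=grab_frame(n); cv2.imwrite(f"pics/{n}6.png",f["color"][:,:,::-1])
    d=cv2.absdiff(cv2.imread(f"pics/{n}0.png"),f["color"][:,:,::-1].copy()).max(2)
    cv2.imwrite(f"pics/diff_{n}.png",np.clip(d.astype(int)*4,0,255).astype(np.uint8))
t=cv2.imread("pics/top6.png")[140:300,260:460]; s=cv2.imread("pics/scene6.png")[130:290,210:410]
cv2.imwrite("pics/fin.png",np.vstack([cv2.resize(t,(800,300)) if 0 else cv2.resize(t[10:110,20:180],(480,300)),cv2.resize(s[20:120,40:200],(480,300))]))
cv2.imwrite("pics/diff.png",np.vstack([cv2.resize(cv2.imread("pics/diff_top.png"),(480,300)),cv2.resize(cv2.imread("pics/diff_scene.png"),(480,300))]))
E
```

```text
home 29.31 [ 215.1 -586.5  231.2] [-0.4  0.1  0.4]
```

View pics/fin.png

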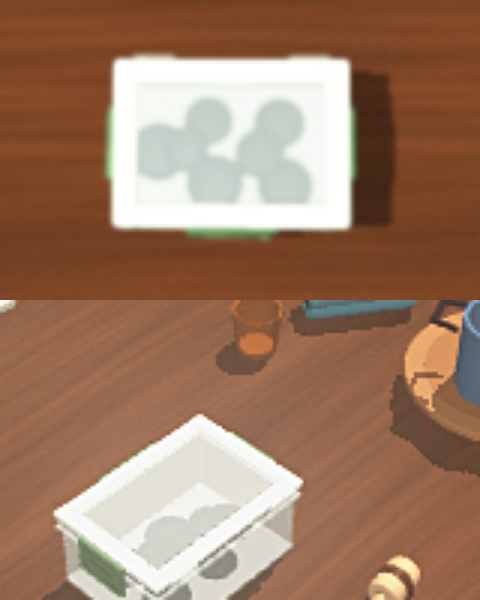

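View pics/diff.png

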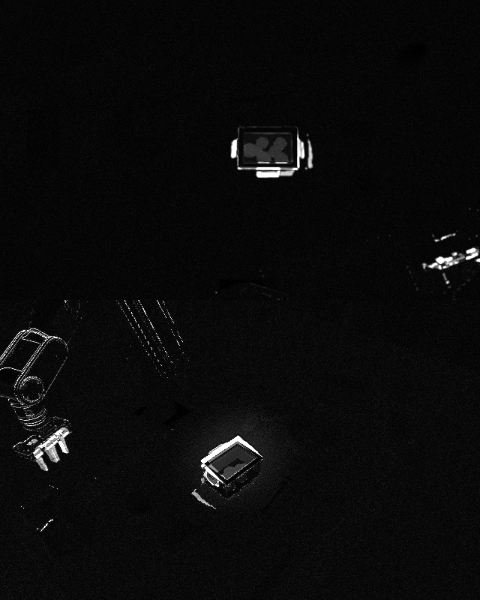

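View pics/wrist6b.png

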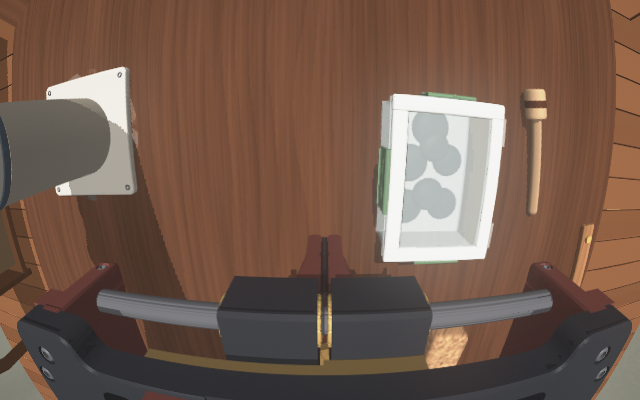

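View pics/wrist6.png

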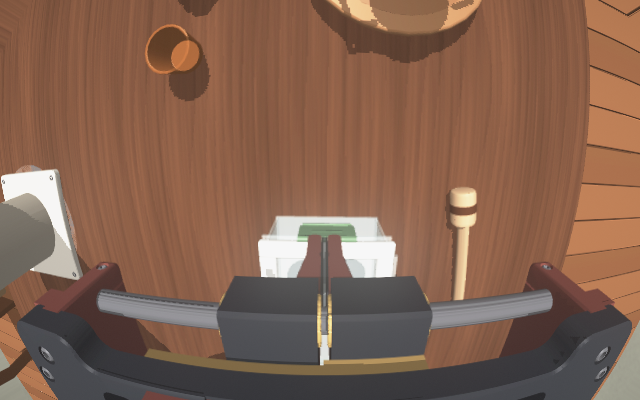

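The difference images show changes only in the lid, clips, their shadows and the arm. All three clips lie flat on the walls.

```bash
python3 -c "
from station import *
print(close_job())"
```

```text
the job is handed in; nothing more can be done
None
```

The box is shut and the job is handed in. With closed fingertips I pressed the lid down, then pushed in the front clip, then the right, then the left. The arm was back at its start pose at about 29 s on the robot clock, well under the 51 s limit.

- **Lid:** it stopped under about 13 N with the fingertip 102 mm above the bench, which is the height given for the lid lying flat.
- **Clips:** repeated 5 N pushes stopped at the same place each time. Measured from the box centre, the front stop is 91 mm out and the two side stops are 242 mm apart. All three match fully shut clips with one finger half-thickness of about 10.2 mm. The final pictures show each clip flat on its wall.
- **Box and bystanders:** comparing the first and last pictures shows changes only in the lid, clips, shadows and arm.

**Weak points in the checks:**
- **Force readings:** the force read just after each clip stop was only about 0–2 N, less than the 5 N trigger. The proof that the clips are shut is therefore the stop positions and the pictures, not the held force.
- **Front clip angle:** in the overhead picture after its push, its lower edge was up to about 2 rows off, on a 3.7x enlargement, from where a shut clip should appear. That is at most about 0.05 rad, within picture blur.
- **Lid starting angle:** my fit gave 0.18 rad, just under the stated 0.2–0.5 range, because two back corners matched poorly. It did not affect the result.

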